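# Stack the steel tins on their stand and put the lid on

## Task

Build the tower of steel tins on the round wooden stand, one piece at a time from the bottom up: the large tin in the stand's hollow, the medium tin on it, the small tin on that and last the knobbed lid, each sitting fully down and level in the sunken top of the one below. Keep every piece upright and set it down rather than dropping it. Leave the spice jar and the salt shaker where they stand.

Things in the scene. Friction and masses are not known exactly. Their poses are not given: they have to be found in the camera images.
- stand: flat round wooden stand, 100 mm across and 14 mm high, fixed on the worktop strip before the microwave (its front face at x = 0.60 m, y below 0.06 m, 0.28 m high: do not swing into it); in its top is a round hollow 71 to 74 mm across and 6 mm deep (its floor 8 mm above the underside) that takes the large tin. Origin: centre of the underside, on the worktop; z up.
- tin_large: the LARGE tin: closed round steel tin, 66 mm across, 64 mm tall, upright. Sunken top: flat seat 60 mm across, 7 mm below the 3 mm thick rim (seat 57 mm above the underside). Foot bevelled 3 mm. Grip it across the outside in its upper half. Origin: centre of the underside; z up.
- tin_medium: the MEDIUM tin: closed round steel tin, 55 mm across, 50 mm tall, upright. Sunken top: flat seat 49 mm across, 7 mm below the 3 mm thick rim (seat 43 mm above the underside). Foot bevelled 3 mm. Grip it across the outside; its foot fits the large tin's sunken top with 2.5 mm play all round. Origin: centre of the underside; z up.
- tin_small: the SMALL tin: closed round steel tin, 44 mm across, 38 mm tall, upright. Sunken top: flat seat 38 mm across, 7 mm below the 3 mm thick rim (seat 31 mm above the underside). Foot bevelled 3 mm. Grip it across the outside; its foot fits the medium tin's sunken top with 2.5 mm play all round. Origin: centre of the underside; z up.
- lid: the lid: steel disc 44 mm across, 8 to 11 mm above the underside, on a plug 33 mm across and 8 mm deep that fits the small tin's sunken top and rests on its seat; on top a black round knob to grip, 14 mm across, 11 to 31 mm above the underside. Stands upright on its plug. Origin: centre of the plug's underside; z up.
- spice_jar: spice jar with a green cap, 44 mm across and 100 mm tall, a bystander on the thin mat left of the microwave. Origin: centre of the underside; z up.
- salt: clear salt shaker with a grey top, 44 mm across and 90 mm tall, a bystander on the thin mat left of the microwave. Origin: centre of the underside; z up.

How it is judged:
By the outcome, as a careful person would: the job done as asked, in the order asked, and still so for the second after the job is handed in, with the robot touching nothing.
It also fails if it takes over 120 s, if anything falls off the work surface, if the arm or the gripper's body presses on something with over 40 N, if the wrist force passes 120 N, or if a joint passes its speed limit or range.

## Robot

A 6-joint arm with a two-finger parallel gripper is mounted at the origin on a cart in front of the work surface, level with it; the furniture and walls round the work are solid. World frame = base frame: x ahead of the robot, y to its left, z up, the work surface at z = 0. Lengths are in m, angles in rad, forces in N, time in s.
With the tool pointing down it reaches from about 0.25 to 0.775 m from the base axis. Payload 8.9 kg.
Tool frame: the origin (TCP) lies on the front face of the gripper's body, between the roots of the fingers; the fingertips stand 73 mm ahead of it and the grasp point (between the pads) lies 54 mm ahead of it (robot.tcp_to_tips is the distance from the TCP to the fingertips, in m); z points along the fingers, y is the line along which they close (so a half turn about z gives the same grasp; the last joint's range is limited). The gripper opens to 85 mm and grips with 20 to 120 N. Pads are 22 mm wide; open, the fingers measure 114 mm over their backs; the gripper's body (76 mm by 85 mm) begins 54 mm behind the grasp point. The pads swing forward as they close: fully open they stand 13 mm farther back than shut.
Start: joints at [-0.139, 0.291, -0.153, 1.127, 0, 1.431], TCP at [0.525, 0, 0.304] pointing down, gripper open.
Joint ranges: [-2.52, 2.52], [-0.91, 1.74], [-1.3, 1.37], [-1.96, 2.02], [-1.52, 1.47], [-3.14, 3.14]. Speed limits (rad/s): [2.22, 2.22, 2.79, 3.14, 3.14, 3.14].

## Interface

Orientations are given as a rotation vector (axis times angle).
In Python, from plant import robot, kin, cams, ticket gives the robot as it stands. The module is installed in compiled form; this text tells all that it offers. Calls block until the motion is done:
- robot.move_pose(position, orientation): joint-space move of the TCP to a pose.
- robot.move_linear(position, frame=None, vel=0.15): straight line of the TCP; frame=None keeps the orientation; vel is the mean speed in m/s.
- robot.set_joints(angles): joint-space move.
- robot.grip(opening, force=None): finger opening in m; force is the grip in N (None keeps the last); returns when the fingers have stopped.
- robot.dwell(seconds).
- kin.solve_ik(position, orientation): joint angles nearest the present ones, or None.
- robot.get_state(): the state.
- cams.camera(name): name is "scene" or "side" or "wrist"; returns a dict with "frame" (400x640x3 uint8, red, green, blue), "K" (3x3 intrinsics, pixels), "rvec" (rotation vector, rad) and "tvec" (3), from world to camera coordinates, as OpenCV has them; the wrist camera has in their place "tool_from_camera" (4x4, takes a point from camera to tool coordinates, whose origin is the TCP and whose axes are the flange's). Camera axes: x right, y down, z forward; pixel columns grow to the right and rows downward; lengths in m; the calibration is good to about 2 mm. A picture is of the moment at which its call begins: read the wrist's pose just before it. There is no depth.
A pose or a line that the arm cannot do raises robot.IKError and nothing moves.
- ticket.finish_job(): hands the job in; it is judged then, once.
The state is a dict: "time": time; "joint_positions": joint angles; "dq": joint speeds; "joint_efforts": joint torques, N m; "tcp_pos": TCP position; "tool_rot": TCP orientation; "contact_force": force on the tool from outside, world axes, zero at the start; "wrist_torque": the same for the moment, N m; "width": finger opening in m; "finger_force": force on a finger pad.
Only numpy, scipy, OpenCV 4.12 (cv2) and the standard library are available. Lean on these libraries where they do the work, as an engineer would, in place of code of your own. Each camera call takes 0.05 s, during which the arm holds its last target. There are 200 camera calls.

## Working session

There is one attempt and no reset: what is moved stays moved. The work goes in short steps, each a Python script; the robot and the scene stay as the last script left them, time stands still between calls to the robot, and variables do not carry over. Pictures are saved under pics/ and viewed, at most 14 in all, crops included, and the job is handed in when it is done.

```bash
mkdir -p pics
python3 - <<'E'
from plant import robot, kin, cams, ticket
import cv2,numpy as np
s=robot.get_state();print(s['time'],s['tcp_pos'],s['tool_rot'],s['width'])
for n in ['scene','side','wrist']:
    c=cams.camera(n); cv2.imwrite(f'pics/{n}0.png',c['frame'][...,::-1])
    print(n,c['K'].tolist() if hasattr(c['K'],'tolist') else c['K'],{k:np.round(v,3).tolist() for k,v in c.items() if k not in('frame','K')})
    if n!='wrist':
        R=cv2.Rodrigues(np.array(c['rvec'],float))[0];print('pos',-R.T@np.array(c['tvec']).ravel())
E
```

```text
0.0 [5.24657270e-01 4.56990476e-05 3.03328095e-01] [-2.22073645e+00 -2.22068818e+00  1.22952914e-03] 0.0858061109986406
scene [[467.9446365372221, 0.0, 318.66647152070357], [0.0, 467.9446365372221, 197.64479423528766], [0.0, 0.0, 1.0]] {'rvec': [1.9, -1.165, 0.626], 'tvec': [-0.268, 0.301, 0.748]}
pos [-0.28568455 -0.44427756  0.66567763]
side [[474.42926123109424, 0.0, 322.8696565543154], [0.0, 474.42926123109424, 193.74381675346075], [0.0, 0.0, 1.0]] {'rvec': [0.144, 2.953, -0.975], 'tvec': [0.552, 0.023, 1.196]}
pos [0.61473731 0.63750919 0.97584828]
wrist [[320.14295378605954, 0.0, 320.9440841304261], [0.0, 320.14295378605954, 196.72799940209345], [0.0, 0.0, 1.0]] {'tool_from_camera': [[0.001, -0.956, -0.293, 0.074], [1.0, 0.001, 0.0, 0.0], [-0.0, -0.293, 0.956, -0.07], [0.0, 0.0, 0.0, 1.0]]}
```

View pics/scene0.png

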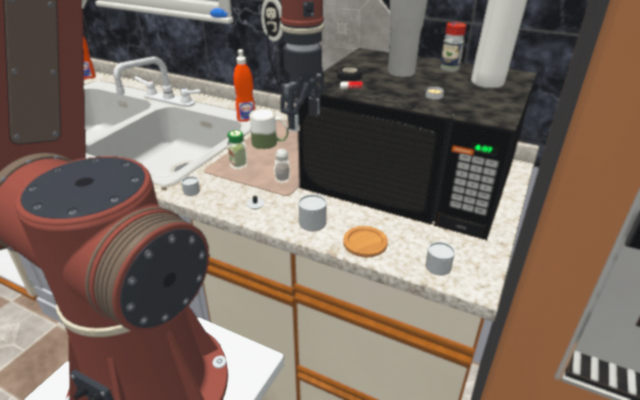

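View pics/side0.png

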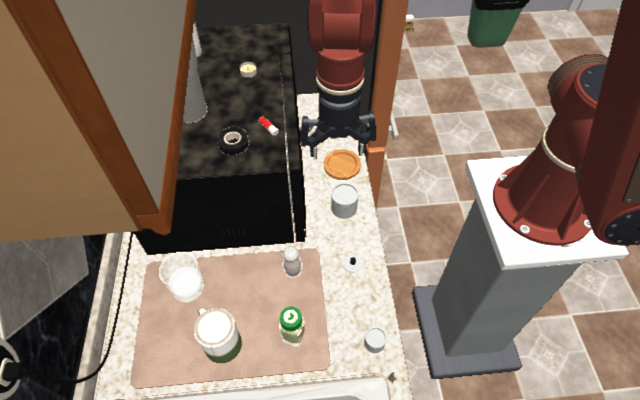

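View pics/wrist0.png

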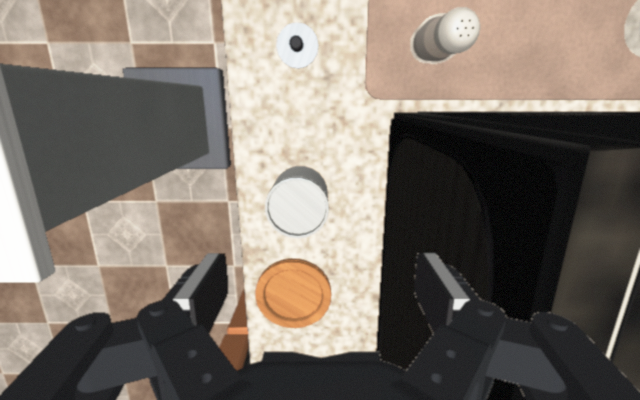

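The scene view shows the small tin at (190,186), lid at (255,203), large tin at (312,212), stand at (365,241) and medium tin at (440,258). In the wrist view the lid is at (297,45), the large tin's top at (297,202) and the stand at (293,292).

```bash
cat > h.py <<'E'
from plant import robot, kin, cams, ticket
import cv2,numpy as np
from scipy.spatial.transform import Rotation as Ro
def snap(n,name=None):
    s=robot.get_state(); c=cams.camera(n); K=np.array(c['K'])
    if n=='wrist':
        T=np.array(c['tool_from_camera']); R=Ro.from_rotvec(s['tool_rot']).as_matrix()
        Rw=R@T[:3,:3]; p=np.array(s['tcp_pos'])+R@T[:3,3]
    else:
        Rw=cv2.Rodrigues(np.array(c['rvec'],float))[0].T; p=-Rw@np.array(c['tvec']).ravel()
    if name: cv2.imwrite(f'pics/{name}.png',c['frame'][...,::-1])
    return c['frame'],(K,Rw,p)
def topl(cam,u,v,z):
    K,R,p=cam; d=R@np.linalg.solve(K,[u,v,1.]); return (p+d*(z-p[2])/d[2])[:3]
def proj(cam,X):
    K,R,p=cam; q=K@(R.T@(np.array(X)-p)); return q[:2]/q[2]
E
python3 - <<'E'
from h import *
np.set_printoptions(precision=4,suppress=True)
_,w=snap('wrist');_,s=snap('scene');_,d=snap('side')
for n,c,u,v,z in [('lid',w,297,46,.011),('knob',w,296,43,.031),('large',w,297,205,.064),('stand',w,293,293,.014),('salt',w,459,29,.09),
 ('small',s,190,181,.038),('lid',s,255,203,.011),('large',s,312.5,202,.064),('stand',s,365,240,.014),('med',s,440,248,.05),('salt',s,282,153,.09),('spice',s,235,133,.1),
 ('small',d,375,337,.038),('lid',d,352,264,.011),('large',d,344.5,194,.064),('stand',d,342,164,.014),('salt',d,291,254,.09),('spice',d,291,317,.1)]:
    print(n,topl(c,u,v,z))
E
```

```text
lid [0.4999 0.1256 0.011 ]
knob [0.5004 0.1254 0.031 ]
large [ 0.5005 -0.03    0.064 ]
stand [ 0.4888 -0.1667  0.014 ]
salt [0.6348 0.1267 0.09  ]
small [0.4732 0.3073 0.038 ]
lid [0.4974 0.1283 0.011 ]
large [ 0.4972 -0.0327  0.064 ]
stand [ 0.4826 -0.1709  0.014 ]
med [ 0.4858 -0.3324  0.05  ]
salt [0.6273 0.1239 0.09  ]
spice [0.6522 0.2878 0.1   ]
small [0.4796 0.3128 0.038 ]
lid [0.5005 0.1309 0.011 ]
large [ 0.4997 -0.0291  0.064 ]
stand [ 0.4877 -0.1643  0.014 ]
salt [0.6356 0.1362 0.09  ]
spice [0.6432 0.2798 0.1   ]
```

Run:
```python
from h import *
np.set_printoptions(precision=4,suppress=True)
import pickle
P=dict(small=(.478,.310,.038),lid=(.5,.127,.011),large=(.5,-.03,.064),stand=(.488,-.166,.014),med=(.488,-.331,.05))
tiles=[];M={}
for n,(x,y,z) in P.items():
    robot.move_linear([x,y,.24+z],vel=.3); f,c=snap('wrist')
    u,v=proj(c,(x,y,z)).round().astype(int); M[n]=(c,u,v,z)
    cr=f[v-65:v+65,u-65:u+65,::-1]; cr=cv2.resize(cr,(260,260),interpolation=cv2.INTER_CUBIC)
    for k in range(0,260,20): cv2.line(cr,(k,0),(k,6 if k%100 else 12),(0,0,255),1); cv2.line(cr,(0,k),(6,k),(0,0,255),1)
    print(n,(u,v),robot.get_state()['time']); tiles.append(cr)
    cv2.imwrite(f'pics/f_{n}.png',f[...,::-1])
tiles.append(tiles[0]*0)
cv2.imwrite('pics/m1.png',np.vstack([np.hstack(tiles[:3]),np.hstack(tiles[3:])]))
pickle.dump(M,open('M.pkl','wb')); print(robot.get_state()['tcp_pos'],robot.get_state()['joint_positions'])
```

```text
small (np.int64(320), np.int64(175)) 1.55
lid (np.int64(320), np.int64(176)) 2.375
large (np.int64(321), np.int64(177)) 3.125
stand (np.int64(321), np.int64(177)) 3.8083
med (np.int64(320), np.int64(177)) 4.575
[ 0.4881 -0.3296  0.2899] [-0.7181  0.421   0.0012  1.1518  0.0003  0.8513]
```

View pics/m1.png

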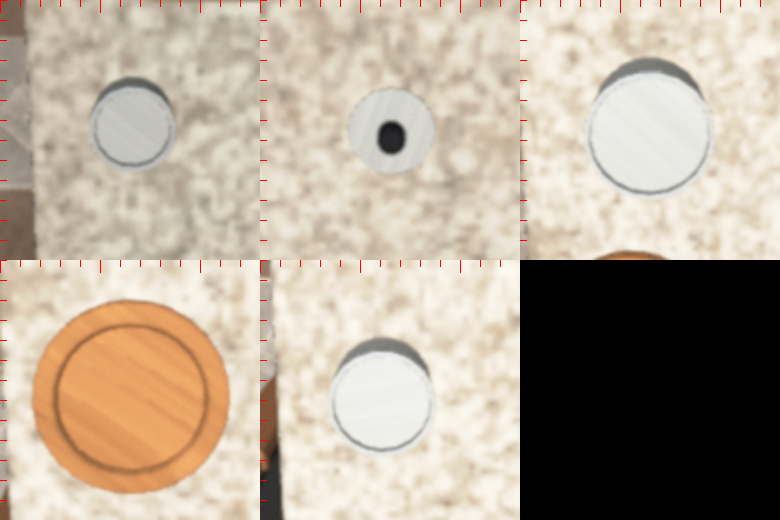

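Tile readings give these top-circle centres as offsets in px from each crop centre:
- **Small:** (+1.5,-1)
- **Lid:** (+0.5,0)
- **Large:** (0,+2)
- **Stand hollow:** (+0.3,+3.7)
- **Medium:** (-4,+6)

Next I grip and release the large tin in place, then look again. This calibrates the camera's bias along the closing axis.

```bash
cat >> h.py <<'E'
np.set_printoptions(precision=4,suppress=True)
def st(): 
    s=robot.get_state(); return s['time'],np.array(s['tcp_pos']),np.array(s['contact_force']),s['width']
def look(n,x,y,z,name):
    robot.move_linear([x,y,.24+z],vel=.25); robot.dwell(.2); f,c=snap('wrist')
    u,v=proj(c,(x,y,z)).round().astype(int)
    cr=cv2.resize(f[v-65:v+65,u-65:u+65,::-1],(520,520),interpolation=cv2.INTER_CUBIC)
    for k in range(0,520,20): cv2.line(cr,(k,0),(k,14 if k%100==0 else 6),(0,0,255),1); cv2.line(cr,(0,k),(14 if k%100==0 else 6,k),(0,0,255),1)
    cv2.imwrite(f'pics/{name}.png',cr); return c,u,v
E
python3 - <<'E'
from h import *
import pickle,json
M=pickle.load(open('M.pkl','rb'))
off=dict(small=(1.5,-1),lid=(.5,0),large=(0,2),stand=(.3,3.8),med=(-4,6))
Q={n:topl(M[n][0],M[n][1]+o[0],M[n][2]+o[1],M[n][3]).tolist() for n,o in off.items()}
for n in Q: print(n,np.array(Q[n]))
json.dump(Q,open('Q.json','w'))
print(robot.tcp_to_tips)
x,y,z=Q['large']
robot.move_linear([x,y,.22],vel=.3); robot.move_linear([x,y,.098],vel=.15)
print(st()); robot.grip(.06,30); print(st(),robot.get_state()['finger_force'],robot.tcp_to_tips)
robot.grip(.085); robot.move_linear([x,y,.2],vel=.2)
c,u,v=look('large',x,y,z,'L2'); import pickle as p; p.dump((c,u,v),open('c.pkl','wb')); print(u,v,st())
E
```

```text
small [0.4791 0.3111 0.038 ]
lid [0.5   0.127 0.011]
large [ 0.5004 -0.0321  0.064 ]
stand [ 0.4883 -0.1696  0.014 ]
med [ 0.4835 -0.337   0.05  ]
0.0726
(6.7167, array([ 0.5009, -0.0324,  0.0987]), array([-0.1569,  0.0499, -0.479 ]), 0.08528134571157518)
(7.0333, array([ 0.5009, -0.0322,  0.0991]), array([-1.7995,  0.0753,  7.1665]), 0.0660441575293785) 31.65303929708898 0.0726
322 177 (8.8417, array([ 0.4998, -0.032 ,  0.3027]), array([-0.0626,  0.3373,  0.5497]), 0.08504979519775784)
```

View pics/L2.png

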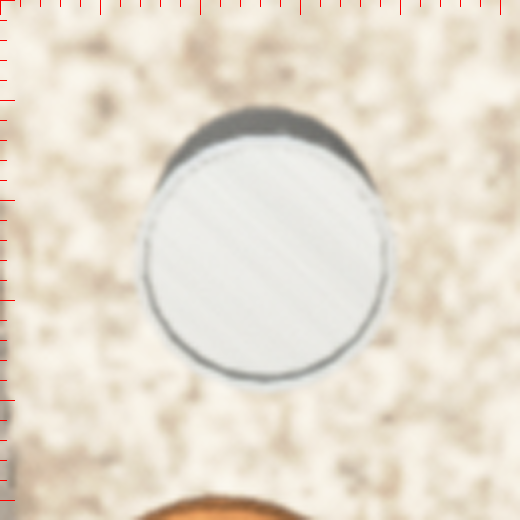

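```bash
cat >> h.py <<'E'
def set_down(x,y,z_goal,zmin,th=6):
    """approach x,y, go down to z_goal+3 mm, then small steps until contact"""
    robot.move_linear([x,y,z_goal+.03],vel=.2); robot.move_linear([x,y,z_goal+.006],vel=.04); robot.dwell(.3)
    e=np.array([x,y])-st()[1][:2]; x2,y2=np.array([x,y])+e
    print('err',e); robot.move_linear([x2,y2,z_goal+.004],vel=.02); robot.dwell(.2)
    f0=st()[2]; z=z_goal+.004
    while z>zmin:
        z-=.0007; robot.move_linear([x2,y2,z],vel=.02); t,p,f,w=st()
        if f[2]-f0[2]>th or np.hypot(*(f-f0)[:2])>12: break
    robot.dwell(.2); print('down',z,st(),f-f0); return z
E
python3 - <<'E'
from h import *
import pickle,json
c,u,v=pickle.load(open('c.pkl','rb')); m=topl(c,u+1.5,v+.5,.064); print('seen',m)
x,y=m[0]-.001,m[1]; x=.5009
S=json.load(open('Q.json'))['stand']
sx=S[0]-(m[0]-.5009); sy=S[1]; print('stand',sx,sy)
robot.move_linear([x,y,.2],vel=.25); robot.move_linear([x,y,.098],vel=.15); robot.dwell(.2); print(st())
robot.grip(.05,50); p=st()[1]; print(st()); dz=p[2]; dy=m[1]-p[1]
robot.move_linear([p[0],p[1],.18],vel=.15); robot.dwell(.2); print('held',st())
robot.move_linear([sx,sy-dy,.18],vel=.2)
set_down(sx,sy-dy,dz+.008,dz+.003)
E
```

```text
seen [ 0.5019 -0.0328  0.064 ]
stand 0.48737775499579444 -0.16963671809547692
(10.4417, array([ 0.5016, -0.0329,  0.0989]), array([-0.1423,  0.5812,  0.2339]), 0.08546741386425297)
(10.7833, array([ 0.5011, -0.0329,  0.0988]), array([-2.9154,  0.2754,  9.992 ]), 0.06488124070910688)
held (11.6833, array([ 0.5005, -0.0328,  0.179 ]), array([ 0.9825,  0.8089, -1.9465]), 0.06515721576613029)
err [-0.0001  0.    ]
down 0.10591793762393728 (16.3417, array([ 0.4874, -0.1697,  0.1069]), array([-4.3586,  1.8594, 15.117 ]), 0.06460186156599472) [-5.1431  1.7146 15.9556]
```

Run:
```python
from h import *
import pickle
p=st()[1]; robot.grip(.085); robot.dwell(.2); robot.move_linear([p[0],p[1],.2],vel=.1)
c=look('large',.4874,-.1697,.072,'L3'); pickle.dump(c,open('c.pkl','wb')); print(c[1:],st())
_,_=snap('side','side3')
```

```text
(np.int64(322), np.int64(177)) (18.825, array([ 0.4869, -0.1695,  0.3108]), array([ 0.6804, -0.466 , -0.0366]), 0.08507883849319517)
```

View pics/L3.png

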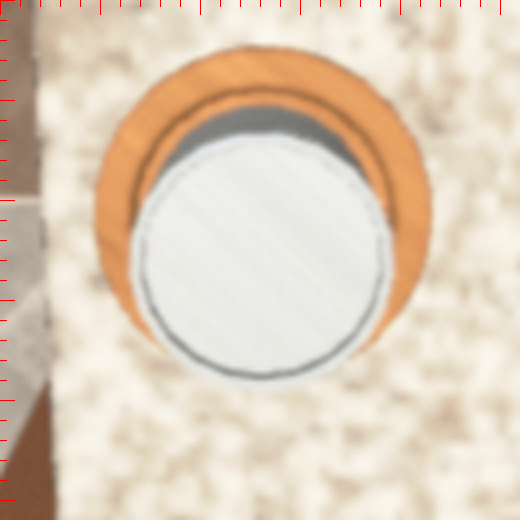

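```bash
cat >> h.py <<'E'
def stack(x,y,top,tcpz,open_,shut,force,tx,ty,rise,zt,bump=.004):
    robot.grip(open_); robot.move_linear([x,y,zt],vel=.25); robot.move_linear([x,y,tcpz+.03],vel=.2); robot.move_linear([x,y,tcpz],vel=.08); robot.dwell(.2)
    e=np.array([x,y,tcpz])-st()[1]; robot.move_linear(np.array([x,y,tcpz])+e,vel=.02); robot.dwell(.2); print('pre',st())
    robot.grip(shut,force); t,p,f,w=st(); print('grip',st()); dy=y-p[1]; dz=p[2]
    robot.move_linear([p[0],p[1],dz+.02],vel=.08); robot.move_linear([p[0],p[1],zt],vel=.2); robot.move_linear([tx,ty-dy,zt],vel=.2)
    print('held',st()); set_down(tx,ty-dy,dz+rise,dz+rise-bump); print('goal z',dz+rise)
E
python3 - <<'E'
from h import *
import pickle,json
c,u,v=pickle.load(open('c.pkl','rb')); m=topl(c,u+.5,v-.5,.072); print('seen',m)
Q=json.load(open('Q.json')); x,y,z=Q['med']
stack(x-.001,y,z,.084,.085,.04,50,.4874,m[1],.065,.22)
E
```

```text
seen [ 0.4882 -0.1692  0.072 ]
pre (21.8667, array([ 0.4823, -0.3368,  0.0835]), array([-0.1519,  0.5539, -0.3242]), 0.08500469053673948)
grip (22.2667, array([ 0.4824, -0.3369,  0.0838]), array([-0.567 ,  0.5132,  5.0978]), 0.05391962863398079)
held (24.3917, array([ 0.4875, -0.1697,  0.2199]), array([-0.6135,  0.5082, -1.3457]), 0.05370444516370614)
err [-0.0001  0.    ]
down 0.14787435004277158 (28.2, array([ 0.4874, -0.1691,  0.1487]), array([-4.2717,  2.3733, 11.9245]), 0.0536121095284585) [-3.553   2.3848 13.7259]
goal z 0.14877435004277162
```

Run:
```python
from h import *
import pickle
p=st()[1]; robot.grip(.085); robot.dwell(.2); robot.move_linear([p[0],p[1],.24],vel=.1)
c=look('',.4874,-.1692,.115,'L4'); pickle.dump(c,open('c.pkl','wb')); print(c[1:],st())
```

```text
(np.int64(322), np.int64(177)) (30.75, array([ 0.487 , -0.169 ,  0.3539]), array([-0.1371, -0.5674,  0.1198]), 0.08487286530897219)
```

View pics/L4.png

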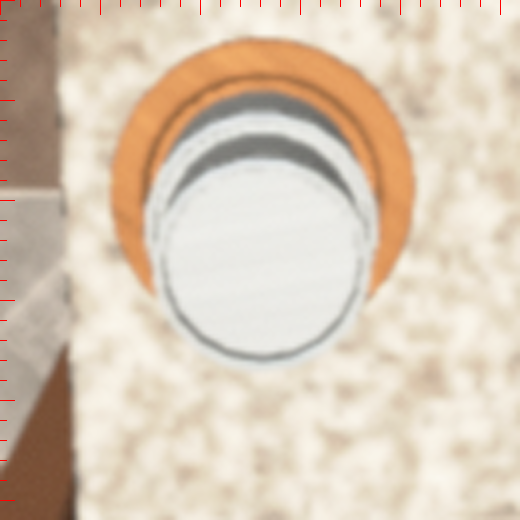

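Run:
```python
from h import *
import pickle,json
c,u,v=pickle.load(open('c.pkl','rb')); m=topl(c,u+.5,v+.25,.115); print('seen',m)
Q=json.load(open('Q.json')); x,y,z=Q['small']
stack(x-.001,y,z,.084,.08,.03,40,.4874,m[1],.108,.27)
```

```text
seen [ 0.4882 -0.1695  0.115 ]
pre (35.1833, array([0.4778, 0.3109, 0.0835]), array([ 0.3485, -0.0586, -0.3007]), 0.07996252921728068)
grip (35.6167, array([0.4778, 0.3109, 0.0838]), array([-1.225 , -1.0441,  4.2842]), 0.04258260817328348)
held (39.55, array([ 0.4874, -0.1691,  0.27  ]), array([-0.2763,  0.7066, -1.6189]), 0.04245038690689288)
err [-0.0001  0.0001]
down 0.19088446661665723 (43.3917, array([ 0.4875, -0.1697,  0.1917]), array([-2.0356,  0.9663, 10.1948]), 0.043044400288856206) [-2.8762  1.246  11.7842]
goal z 0.19178446661665727
```

Run:
```python
from h import *
import pickle
p=st()[1]; robot.grip(.075); robot.dwell(.2); robot.move_linear([p[0],p[1],.28],vel=.1)
c=look('',.4874,-.1695,.146,'L5'); pickle.dump(c,open('c.pkl','wb')); print(c[1:],st())
```

```text
(np.int64(322), np.int64(177)) (45.875, array([ 0.487 , -0.1693,  0.3849]), array([-0.5012,  0.9373,  0.2637]), 0.07515167053358245)
```

View pics/L5.png

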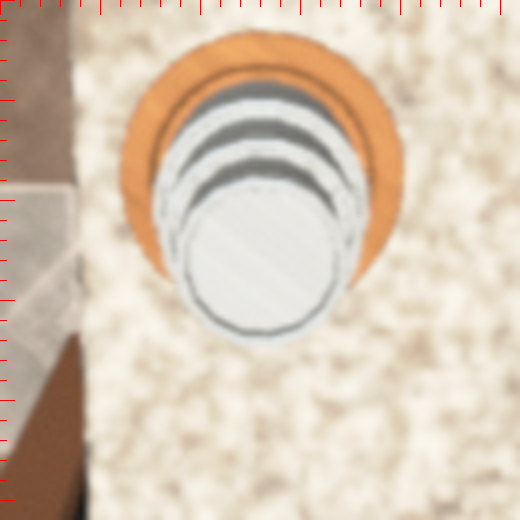

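Run:
```python
from h import *
import pickle,json
c,u,v=pickle.load(open('c.pkl','rb')); m=topl(c,u+.5,v-.25,.146); print('seen',m)
Q=json.load(open('Q.json')); x,y,z=Q['lid']
stack(x-.001,y,z,.088,.045,.005,30,.4874,m[1],.139,.28)
```

```text
seen [ 0.4883 -0.1693  0.146 ]
pre (49.8167, array([0.4987, 0.127 , 0.0875]), array([-0.0422, -0.789 ,  0.452 ]), 0.04514459067631097)
grip (50.2, array([0.4987, 0.127 , 0.0875]), array([-0.0392,  0.1539,  1.1073]), 0.012517711217326746)
held (53.2417, array([ 0.4874, -0.1686,  0.28  ]), array([-0.0787, -0.3022,  0.0168]), 0.012233736533943593)
err [-0.0001  0.    ]
down 0.2256464930723255 (56.9583, array([ 0.4876, -0.1694,  0.2264]), array([-2.4252,  1.5628,  8.4369]), 0.01244898099894945) [-1.4026  1.6635  9.6865]
goal z 0.22654649307232555
```

Run:
```python
from h import *
p=st()[1]; robot.grip(.04); robot.dwell(.2); robot.move_linear([p[0],p[1],.3],vel=.1); robot.move_linear([.45,.05,.36],vel=.2)
robot.dwell(.3); print(st())
ims=[]
for n,(x,y) in {'scene':(.4874,-.1694),'side':(.4874,-.1694)}.items():
    f,c=snap(n); u,v=proj(c,(x,y,.08)).round().astype(int)
    ims.append(cv2.resize(f[v-50:v+50,u-50:u+50,::-1],(400,400),interpolation=cv2.INTER_CUBIC)); print(u,v)
    print(proj(c,(x,y,.17)),proj(c,(x,y,.147)))
cv2.imwrite('pics/fin.png',np.hstack(ims))
```

```text
(60.0333, array([0.45  , 0.0496, 0.3598]), array([ 0.0428, -0.0914, -0.8415]), 0.0396466934453013)
367 214
[369.5663 178.5287] [368.8701 188.0612]
343 146
[343.887  120.1886] [343.5658 127.0107]
```

View pics/fin.png

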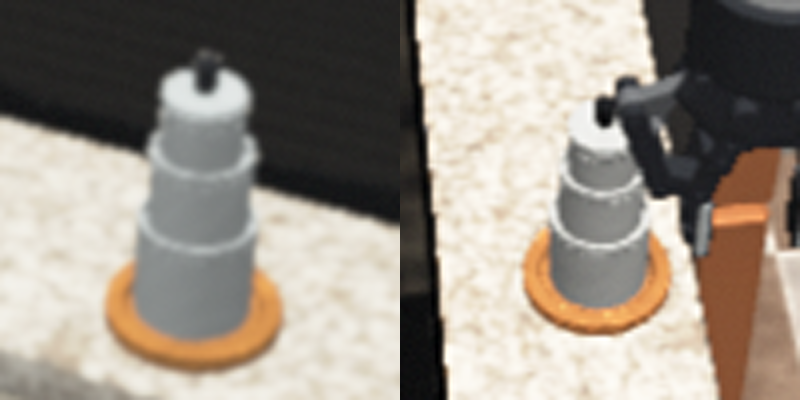

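Both views show the full tower straight and level on the stand: the lid disc is flush on the small tin and the knob is upright. The lid's set-down height matched the goal to 0.2 mm, and the gripper is clear.

```bash
python3 -c "
from plant import ticket; print(ticket.finish_job())"
```

```text
the job is handed in; nothing more can be done
None
```

The tower is built in order on the stand (large, medium and small tins, then the lid), with each set-down within 0.2 mm of its seat height, the jar and salt shaker left alone, and the job handed in after about 60 s of robot time.

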